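# Calorimeter cup out of the bottle carrier and onto the balance

## Robot

A 6-joint arm with a two-finger parallel gripper is mounted at the origin on the work surface. World frame = base frame: x ahead of the robot, y to its left, z up, the work surface at z = 0. Lengths are in m, angles in rad, forces in N, time in s.
With the tool pointing down it reaches from about 0.375 to 0.9 m from the base axis. Payload 3.1 kg.
Tool frame: the origin (TCP) lies midway between the tips of the shut fingers; the grasp point (between the pads) lies 19 mm behind it (manip.grip_depth is the distance from the TCP to the grasp point, in m); z points along the fingers, y is the line along which they close (so a half turn about z gives the same grasp; the last joint's range is limited). The gripper opens to 85 mm and grips with 20 to 120 N. Pads are 22 mm wide; open, the fingers measure 114 mm over their backs; the gripper's body (76 mm by 85 mm) begins 54 mm behind the grasp point. The pads swing forward as they close: fully open they stand 13 mm farther back than shut.
Start: joints at [-1.29, 0.527, 1.433, -0, 1.181, -0.178], TCP at [0.277, -0.56, 0.231] pointing down, gripper open.
Joint ranges: [-3.08, 3.08], [-0.75, 2.2], [0.22, 2.44], [-1.43, 4.57], [0, 2.65], [-2.85, 2.85]. Speed limits (rad/s): [2.79, 2.79, 3.14, 3.14, 3.14, 3.14].

## Interface

Orientations are given as a unit quaternion [x, y, z, w].
In Python, from station import telemetry, snapshot, manip gives the robot as it stands. The module is installed in compiled form; this text tells all that it offers.
- The arm moves only by the shell command python3 -m crank 'ROWS' [OPENING] [FORCE]. ROWS is text: rows parted by semicolons, each of 6 numbers parted by spaces: the shift along the tool's x, y, z as a fraction of full scale, then the turn, a rotation vector about the tool's x, y, z as a fraction of full scale. A call has exactly 5 rows; each row shifts and turns the commanded pose from where the row before left it, along the tool's axes as they then stand; what a row does not reach is not made up. Full scale, the value 1, is 4 cm for a shift and 90 degrees for a turn. A row lasts 1/10 s, in which the tool goes at most 50 mm and 8.59 degrees, less where a joint would pass 70% of its speed; a pose out of reach is approached as far as the arm can. A call with a number of a shift or a turn outside -1 to 1 is refused whole. A call with a gripper value outside its range is refused whole. OPENING is the opening, from -1 (shut) to 1 (fully open), set as the call begins (- or left out, the last holds). The fingers move at their own pace and stop on an object; FORCE is the grip in N (left out, the last holds). Time passes only in rows, so rows that do not move let the fingers close, or fill a call up. It gives the time, the measured TCP pose, the force, the opening and the grip force at its end, in the units of the state.
- telemetry.sense(): the state, without advancing time (a new reading comes with each control period).
- snapshot(name): name is "scene" or "top" or "wrist"; returns a dict with "image" (400x640x3 uint8, red, green, blue), "depth" (400x640 float32, m along the optical axis (not along the pixel's ray), 0 where there is no reading), "camera_matrix" (3x3 intrinsics, pixels), "rvec" (rotation vector, rad) and "tvec" (3), from world to camera coordinates, as OpenCV has them. Camera axes: x right, y down, z forward; pixel columns grow to the right and rows downward; lengths in m; the calibration is good to about 2 mm. A picture is of the moment at which its call begins.
- manip.sign_off(): hands the job in; it is judged then, once.
The state is a dict: "t": time; "q": joint angles; "qd": joint speeds; "tau": joint torques, N m; "tcp_pos": TCP position; "tool_rot": TCP orientation; "force": force on the tool from outside, world axes, zero at the start; "ft_torque": the same for the moment, N m; "finger_gap": opening from 0.0 (shut) to 1.0 (fully open); "gripper_force": force on a finger pad.
Only numpy, scipy, OpenCV 4.12 (cv2) and the standard library are available. Lean on these libraries where they do the work, as an engineer would, in place of code of your own. Each camera call takes 0.05 s, during which the arm holds its last target. There are 200 camera calls.

## Task

The copper cup stands at the back of the blue bottle carrier, boxed in by the three tall bottles: first clear all three bottles out to stand in the steel drip tray, then stand the copper cup in the middle of the balance pan while the bottles wait in the tray, and last put each bottle back, upright, in the very cell of the carrier it came from. Set everything down gently rather than dropping it or tipping it over, and leave the small jar, the tin and the beaker where they are.

Things in the scene. Friction and masses are not known exactly. Their poses are not given: they have to be found in the camera images.
- red_bottle: Loose plastic bottle, white with a red cap; 48 mm diameter, 140 mm tall, about 0.2 kg. Straight body to 88 mm, shoulder to a 26 mm neck at 104 mm, round cap of 32 mm diameter from 114 to 140 mm: lift it by the cap from above. Origin: centre of its underside, z up. It starts in one of the three carrier cells around the cup, a different one each time.
- brown_bottle: Loose plastic bottle, dark brown with a white cap; 48 mm diameter, 140 mm tall, about 0.2 kg. Straight body to 88 mm, shoulder to a 26 mm neck at 104 mm, round cap of 32 mm diameter from 114 to 140 mm: lift it by the cap from above. Origin: centre of its underside, z up. It starts in one of the three carrier cells around the cup, a different one each time.
- green_bottle: Loose plastic bottle, grey with a green cap; 48 mm diameter, 140 mm tall, about 0.2 kg. Straight body to 88 mm, shoulder to a 26 mm neck at 104 mm, round cap of 32 mm diameter from 114 to 140 mm: lift it by the cap from above. Origin: centre of its underside, z up. It starts in one of the three carrier cells around the cup, a different one each time.
- cup: Loose open copper calorimeter cup, 46 mm outside diameter, 75 mm high, wall 3 mm, about 0.09 kg. Straight round side: grip it across the outside near the top. Origin: centre of its underside, z up. It starts in the middle cell of the carrier's back row.
- carrier: Fixed blue carrier, 144 (x, front at -x) by 196 mm (y); origin: centre of underside. Floor 4 mm, walls 32 mm high, ends (y = +-96) 75 mm high. Cells 66 mm deep. Back row, x = +35: centres y = 61, 0, -61, widths 64, 50, 64. Front row, x = -35: y = 65, 0, -65, widths 56, 66, 56. Bottles stand back left, back right and front middle within 2 mm of centre, cup back middle, jar and tin in front corners.
- drip_tray: Fixed shallow steel drip tray, 236 mm (its x) by 136 mm (its y) outside, 230 by 130 mm inside, floor 3 mm above the bench, lip 12 mm high. Empty at the start, with room for the three bottles in a row along its x, 75 mm apart. Origin: centre of its underside. Left or right of the carrier.
- balance: Fixed white top-pan balance; round steel pan of 120 mm diameter, its flat rigid top 62 mm above the bench. Origin: at bench height straight below the pan's centre. The body reaches 75 mm behind (+x), 146 mm in front (-x) and 90 mm to either side, none of it higher than the pan. On the other side of the carrier from the drip tray.
- jar: Loose small white jar with a black lid, 44 mm diameter, 48 mm high, in a front corner cell of the carrier. Leave it. Origin: centre of its underside.
- tin: Loose small aluminium tin with a yellow disc on its lid, 43 mm diameter, 41 mm high, in the other front corner cell of the carrier. Leave it. Origin: centre of its underside.
- beaker: Loose clear plastic beaker, 62 mm across the rim, 80 mm high, standing on the bench between the robot and the carrier. Leave it. Origin: centre of its underside.

How it is judged:
By the outcome, as a careful person would: the job done as asked, in the order asked, and still so for the second after the job is handed in, with the robot touching nothing.
It also fails if it takes over 138 s, if anything falls off the work surface, if the arm or the gripper's body presses on something with over 40 N, if the wrist force passes 120 N, or if a joint passes its speed limit or range.

## Working session

There is one attempt and no reset: what is moved stays moved. The work goes in short steps, Python scripts to look and compute and a shell command to move; the robot and the scene stay as the last step left them, time stands still between calls to the robot, and variables do not carry over. Pictures are saved under pics/ and viewed, at most 14 in all, crops included, and the job is handed in when it is done.

```bash
mkdir -p pics; cat > h.py <<'E'
import numpy as np, cv2
from station import telemetry, snapshot, manip
from scipy.spatial.transform import Rotation as R
def cam(name, png=None):
    s=snapshot(name)
    if png: cv2.imwrite('pics/'+png, s['image'][:,:,::-1])
    Rm=cv2.Rodrigues(np.array(s['rvec'],float))[0]; t=np.array(s['tvec'],float).ravel()
    K=np.array(s['camera_matrix'],float); v,u=np.mgrid[0:400,0:640]; d=s['depth']
    c=np.stack([(u-K[0,2])/K[0,0]*d,(v-K[1,2])/K[1,1]*d,d],-1)
    s['P']=(c-t)@Rm; s['P'][d==0]=np.nan; s['R']=Rm; s['t']=t; s['K']=K; s['C']=-Rm.T@t
    return s
E
python3 - <<'E'
from h import *
st=telemetry.sense(); print({k:np.round(v,3).tolist() for k,v in st.items()})
for n in('scene','top'):
    s=cam(n,n+'1.png'); print(n,s['C'],s['K'][0,0]); np.savez(n+'1.npz',im=s['image'],P=s['P'])
E
```

```text
{'t': 0.0, 'q': [-1.29, 0.528, 1.434, -0.0, 1.181, -0.179], 'qd': [0.001, -0.0, -0.001, -0.001, -0.001, 0.0], 'tau': [0.002, -44.235, -17.802, -0.0, 0.008, -0.0], 'tcp_pos': [0.277, -0.56, 0.23], 'tool_rot': [0.974, 0.227, -0.0, -0.001], 'force': [-0.362, -1.225, -0.392], 'ft_torque': [0.026, 0.018, 0.023], 'gripper_force': 0.0, 'finger_gap': 1.004}
scene [ 1.00354815 -0.2100586   0.80463393] 480.45469331199155
top [0.43825394 0.00137103 0.8409102 ] 366.97897055677873
```

View pics/scene1.png

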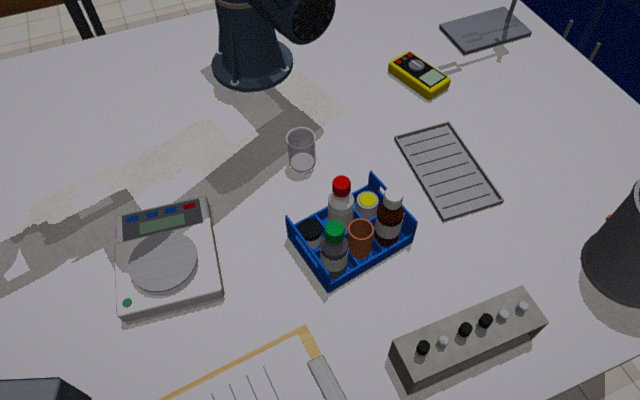

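View pics/top1.png

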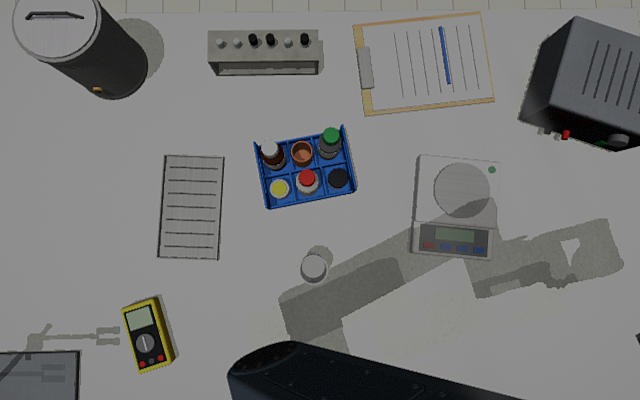

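The top view has +x up and +y to the left. It shows the tray (190,207), the carrier (305,165) with brown at (270,150), green at (330,140), red at (307,180) and the cup at (301,153), and the pan at (462,190). Next I'll measure these in world coordinates.

```bash
cat > m.py <<'E'
from h import *
D={}
for n in('top','scene'):
    z=np.load(n+'1.npz'); im,P=z['im'],z['P']; hsv=cv2.cvtColor(im,cv2.COLOR_RGB2HSV).astype(int); H,S,V=hsv[...,0],hsv[...,1],hsv[...,2]; Z=P[...,2]
    near=(abs(P[...,0]-.53)<.16)&(abs(P[...,1]-.02)<.16)
    def circ(m,lab,top):
        m=m&near; zt=np.percentile(Z[m],90); q=P[m&(abs(Z-zt)<.006)] ; (c,r)=cv2.minEnclosingCircle(q[:,:2].astype(np.float32))
        print(n,lab,'z',zt.round(4),'c',np.round(c,4),'r',round(r,4),'mean',q.mean(0).round(4),len(q))
    circ((S>150)&((H<5)|(H>174))&(Z>.10),'redcap',0)
    circ((H>50)&(H<85)&(S>100)&(Z>.1),'greencap',0)
    hi=near&(Z>.128)
    circ((S<60)&hi,'whitecap',0)
    circ((H>5)&(H<16)&(S>80)&(Z>.06)&(Z<.1),'cup',0)
    b=(H>100)&(H<125)&(S>170)&near&(Z>.01)&(Z<.09)
    q=P[b]; w=q[(q[:,2]>.022)&(q[:,2]<.04)]; e=q[q[:,2]>.06]
    for l,p in(('all',q),('wall32',w),('ends',e)):
        if len(p)>5: print(n,l,len(p),[np.round(x,4) for x in cv2.minAreaRect(p[:,:2].astype(np.float32))],np.percentile(p[:,2],95).round(4))
    pan=(Z>.05)&(Z<.075)&(P[...,1]<-.2)&(P[...,0]>.3)&(P[...,0]<.75)
    p=P[pan]; print(n,'bal',len(p),np.median(p[:,2]),[np.round(x,4) for x in cv2.minAreaRect(p[:,:2].astype(np.float32))])
    tr=(Z>.007)&(Z<.03)&(P[...,1]>.14)&(P[...,1]<.45)&(P[...,0]>.3)&(P[...,0]<.65)
    p=P[tr]; print(n,'traylip',len(p),[np.round(x,4) for x in cv2.minAreaRect(p[:,:2].astype(np.float32))])
E
python3 m.py
python3 - <<'E'
from h import *
z=np.load('top1.npz');P=z['P']
for u,v in((166,156),(223,157),(158,257),(218,260),(190,207),(462,190),(100,200),(390,150),(418,155),(498,163),(412,253),(490,258),(433,190),(490,190),(462,162),(462,217)): print(u,v,P[v,u].round(4))
im=z['im'][120:290,140:540]; cv2.imwrite('pics/crop.png',cv2.resize(im,(800,340))[:,:,::-1])
E
```

```text
top redcap z 0.1463 c [0.54   0.0084] r 0.0159 mean [0.5393 0.0082 0.1449] 203
top greencap z 0.1464 c [ 0.6212 -0.0402] r 0.0159 mean [ 0.6205 -0.04    0.1449] 196
top whitecap z 0.1463 c [0.6145 0.023 ] r 0.0744 mean [0.5996 0.0755 0.1447] 222
top cup z 0.0979 c [0.5747 0.0471] r 0.0579 mean [0.5849 0.074  0.0966] 75
top all 1513 [array([0.5744, 0.0124]), array([0.1425, 0.194 ]), np.float64(10.6187)] 0.0761
top wall32 805 [array([0.5745, 0.0136]), array([0.1422, 0.1907]), np.float64(10.4172)] 0.0359
top ends 308 [array([0.574 , 0.0122]), array([0.1402, 0.1943]), np.float64(10.4109)] 0.0775
top bal 3068 0.06330891555261078 [array([ 0.619 , -0.4582]), array([0.2064, 0.4456]), np.float64(21.65)]
top traylip 725 [array([0.497 , 0.2746]), array([0.1377, 0.2363]), np.float64(86.7622)]
scene redcap z 0.1459 c [0.541  0.0071] r 0.0162 mean [0.5424 0.0076 0.1444] 210
scene greencap z 0.1458 c [ 0.6227 -0.0396] r 0.017 mean [ 0.624  -0.0405  0.1444] 275
scene whitecap z 0.146 c [0.5729 0.0419] r 0.0612 mean [0.6    0.0784 0.1445] 245
scene cup z 0.095 c [0.6018 0.0783] r 0.0225 mean [0.6112 
[... 313 characters left out ...]
29 0.06263185457139601 [array([ 0.5974, -0.37  ]), array([0.119 , 0.3053]), np.float64(59.1848)]
scene traylip 945 [array([0.4958, 0.2748]), array([0.14  , 0.2396]), np.float64(86.4446)]
166 156 [0.6136 0.3314 0.0044]
223 157 [0.6087 0.2004 0.0064]
158 257 [0.3846 0.3421 0.0134]
218 260 [0.3744 0.2124 0.0008]
190 207 [0.4953 0.2758 0.0029]
462 190 [ 0.517  -0.3229  0.0649]
100 200 [0.5151 0.481  0.0007]
390 150 [ 0.6199 -0.1859  0.0015]
418 155 [ 0.607  -0.2508  0.0016]
498 163 [ 0.5776 -0.4147  0.0443]
412 253 [ 0.3813 -0.2278  0.0004]
490 258 [ 0.3695 -0.3888  0.0356]
433 190 [ 0.5205 -0.2687  0.0411]
490 190 [ 0.5182 -0.3946  0.0418]
462 162 [nan nan nan]
462 217 [ 0.4593 -0.3195  0.0658]
```

View pics/crop.png

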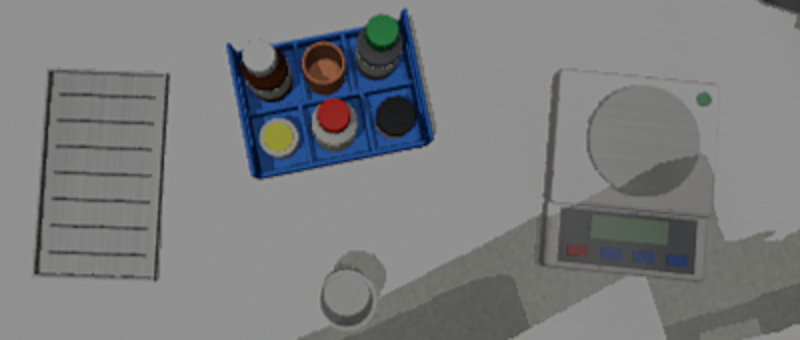

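```bash
python3 - <<'E'
from h import *
for n in('top','scene'):
    P=np.load(n+'1.npz')['P'].reshape(-1,3)
    p=P[(np.hypot(P[:,0]-.518,P[:,1]+.322)<.085)&(P[:,2]>.055)&(P[:,2]<.08)]
    print(n,len(p),np.median(p[:,2]),cv2.minEnclosingCircle(p[:,:2].astype(np.float32)),cv2.minAreaRect(p[:,:2].astype(np.float32)))
    p=P[(np.hypot(P[:,0]-.599,P[:,1]-.078)<.03)&(P[:,2]>.138)]; print('brown',p.mean(0),cv2.minEnclosingCircle(p[:,:2].astype(np.float32)))
    p=P[(np.hypot(P[:,0]-.609,P[:,1]-.019)<.032)&(P[:,2]>.07)&(P[:,2]<.085)]; print('cup',p.mean(0),cv2.minEnclosingCircle(p[:,:2].astype(np.float32)))
print(R.from_quat(telemetry.sense()['tool_rot']).as_matrix().round(4))
E
python3 -m crank '0 0 0 0 0 0.09; 0 0 0 0 0 0.09; 0 0 0 0 0 0.09; 0 0 0 0 0 0.02; 0 0 0 0 0 0' 0.4 40
python3 -c "
from h import *
print(R.from_quat(telemetry.sense()['tool_rot']).as_matrix().round(4))"
```

```text
top 2430 0.06335338204715454 ((0.5177853107452393, -0.3229721486568451), 0.060277100652456284) ((0.5176309943199158, -0.32298776507377625), (0.11931128054857254, 0.11673050373792648), 89.29901123046875)
brown [0.59818413 0.07941876 0.14449002] ((0.5988696217536926, 0.0796787217259407), 0.01650761067867279)
cup [0.60473096 0.01936598 0.07796707] ((0.6045200228691101, 0.018973788246512413), 0.02293098345398903)
scene 3242 0.06263027594883488 ((0.5180287957191467, -0.32214513421058655), 0.06121983006596565) ((0.5183232426643372, -0.3225644826889038), (0.11895576119422913, 0.11991626769304276), 53.33717346191406)
brown [0.60070023 0.07854789 0.14421176] ((0.5994694828987122, 0.07931560277938843), 0.01678277738392353)
cup [0.60521268 0.01881536 0.07702272] ((0.6051357388496399, 0.01904251053929329), 0.023453427478671074)
[[ 8.966e-01  4.429e-01 -6.000e-04]
 [ 4.429e-01 -8.966e-01  1.900e-03]
 [ 3.000e-04 -2.000e-03 -1.000e+00]]
t: 0.6
tcp_pos: [0.2767, -0.56, 0.2308]
tool_rot: [1.0, 0.002, -0.0, -0.001]
force: [-0.1, -0.6, 0.3]
finger_gap: 0.702
gripper_force: 0.0
[[ 1.0e+00  3.4e-03 -3.0e-04]
 [ 3.4e-03 -1.0e+00  1.2e-03]
 [-3.0e-04 -1.2e-03 -1.0e+00]]
```

```bash

python3 -m crank '0.25 -0.5 0 0 0 0; 0.5 -1 0 0 0 0; 0.5 -1 0 0 0 0; 0.5 -1 0 0 0 0; 0.5 -1 0 0 0 0' >/dev/null
python3 -m crank '0.5 -1 0 0 0 0; 0.5 -1 0 0 0 0; 0.5 -1 0 0 0 0; 0.5 -1 0 0 0 0; 0.5 -1 0 0 0 0' >/dev/null
python3 -m crank '0.5 -1 0 0 0 0; 0.5 -1 0 0 0 0; 0.5 -1 0 0 0 0; 0.5 -1 0 0 0 0; 0.5 -1 0 0 0 0' >/dev/null
python3 -m crank '0.5 -1 0 0 0 0; 0.2 -0.4 0 0 0 0; 0.1 -0.1 0 0 0 0; 0 0 0 0 0 0; 0 0 0 0 0 0'
python3 - <<'E'
from h import *
s=cam('wrist','w1.png'); P=s['P'].reshape(-1,3); print(s['C'])
for l,x,y in(('brown',.599,.0795),('green',.6218,-.04),('red',.5405,.008)):
    p=P[(np.hypot(P[:,0]-x,P[:,1]-y)<.03)&(P[:,2]>.137)&(P[:,2]<.155)]
    if len(p)>5:print(l,p.mean(0),cv2.minEnclosingCircle(p[:,:2].astype(np.float32)))
E
```

```text
t: 2.6
tcp_pos: [0.596, 0.0792, 0.2311]
tool_rot: [1.0, 0.001, -0.001, 0.0]
force: [0.7, 0.3, -0.9]
finger_gap: 0.695
gripper_force: 0.0
[0.66603928 0.08012518 0.37323731]
brown [0.60180193 0.08138584 0.1433321 ] ((0.6005644798278809, 0.08152056485414505), 0.01678892970085144)
green [ 0.62473849 -0.03668932  0.14327687] ((0.6240943670272827, -0.03782567009329796), 0.01672527939081192)
red [0.55461493 0.00229284 0.1404012 ] ((0.551713228225708, 0.00233852700330317), 0.011576110497117043)
```

View pics/w1.png

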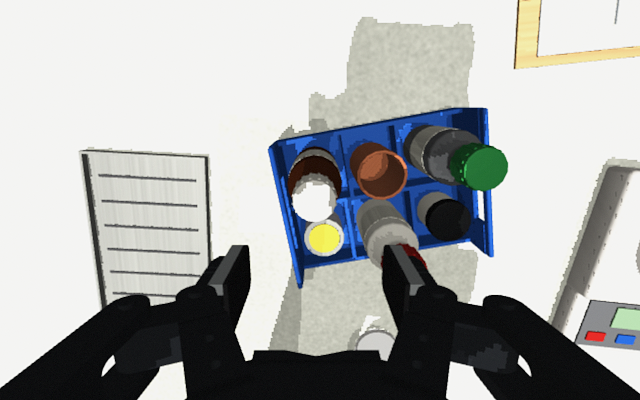

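```bash

python3 -m crank '0.05 -0.02 0.3 0 0 0; 0.04 0 0.8 0 0 0; 0 0 0.8 0 0 0; 0 0 0.7 0 0 0; 0 0 0.42 0 0 0' >/dev/null
python3 -m crank '0 0 0 0 0 0; 0 0 0 0 0 0; 0 0 0 0 0 0; 0 0 0 0 0 0; 0 0 0 0 0 0' -1 50
python3 -m crank '0 0 0 0 0 0; 0 0 0 0 0 0; 0 0 0 0 0 0; 0 0 0 0 0 0; 0 0 0 0 0 0'
python3 -m crank '0 0 -0.1 0 0 0; 0 0 -0.3 0 0 0; 0 0 -0.4 0 0 0; 0 0 -0.2 0 0 0; 0 0 0 0 0 0'
```

```text
t: 3.65
tcp_pos: [0.6006, 0.0815, 0.1112]
tool_rot: [1.0, 0.002, 0.001, 0.0]
force: [-0.2, 0.4, -2.2]
finger_gap: 0.359
gripper_force: 49.6
t: 4.15
tcp_pos: [0.6003, 0.0816, 0.1105]
tool_rot: [1.0, 0.002, -0.0, 0.0]
force: [0.4, 1.8, -1.1]
finger_gap: 0.359
gripper_force: 49.6
t: 4.65
tcp_pos: [0.6017, 0.0815, 0.1526]
tool_rot: [1.0, 0.002, 0.002, 0.0]
force: [-0.7, -0.5, -3.1]
finger_gap: 0.361
gripper_force: 49.7
```

```bash

python3 -m crank '0 0 -0.4 0 0 0; 0 0 -0.6 0 0 0; 0 0 -0.5 0 0 0; 0 0 -0.35 0 0 0; -0.2 -0.2 0 0 0 0' 
python3 -m crank '-0.4 -0.45 0 0 0 0; -0.55 -0.6 0 0 0 0; -0.55 -0.6 0 0 0 0; -0.55 -0.6 0 0 0 0; -0.55 -0.6 0 0 0 0' >/dev/null
python3 -m crank '-0.55 -0.6 0 0 0 0; -0.55 -0.6 0 0 0 0; -0.4 -0.4 0 0 0 0; -0.2 -0.3 0 0 0 0; 0 0 0 0 0 0' 
```

```text
t: 5.15
tcp_pos: [0.5945, 0.0888, 0.2265]
tool_rot: [1.0, 0.001, 0.003, 0.0]
force: [1.1, 0.2, -2.7]
finger_gap: 0.361
gripper_force: 49.9
t: 6.15
tcp_pos: [0.4177, 0.28, 0.2238]
tool_rot: [1.0, 0.003, -0.001, 0.0]
force: [-0.7, -0.3, -2.3]
finger_gap: 0.363
gripper_force: 50.0
```

```bash

python3 -m crank '0.05 0 0.3 0 0 0; 0.05 0 0.6 0 0 0; 0 0 0.7 0 0 0; 0 0 0.6 0 0 0; 0 0 0.4 0 0 0' 
python3 -m crank '0 0 0.1 0 0 0; 0 0 0 0 0 0; 0 0 0.05 0 0 0; 0 0 0 0 0 0; 0 0 0 0 0 0'
```

```text
t: 6.65
tcp_pos: [0.424, 0.2775, 0.1179]
tool_rot: [1.0, 0.001, -0.001, 0.001]
force: [-0.3, -1.1, -3.6]
finger_gap: 0.356
gripper_force: 50.0
t: 7.15
tcp_pos: [0.4242, 0.2791, 0.1152]
tool_rot: [1.0, 0.002, 0.001, -0.0]
force: [-0.1, 0.1, -2.9]
finger_gap: 0.361
gripper_force: 50.0
```

```bash

python3 -m crank '0 0 0.05 0 0 0; 0 0 0 0 0 0; 0 0 0.03 0 0 0; 0 0 0 0 0 0; 0 0 0 0 0 0'
python3 -m crank '0 0 0.03 0 0 0; 0 0 0 0 0 0; 0 0 0 0 0 0; 0 0 0 0 0 0; 0 0 0 0 0 0'
python3 -m crank '0 0 0.03 0 0 0; 0 0 0 0 0 0; 0 0 0 0 0 0; 0 0 0 0 0 0; 0 0 0 0 0 0' | grep -E 'tcp|^force'
```

```text
t: 7.65
tcp_pos: [0.4236, 0.279, 0.1113]
tool_rot: [1.0, 0.002, -0.0, 0.0]
force: [-0.2, 0.5, -2.2]
finger_gap: 0.358
gripper_force: 50.0
t: 8.15
tcp_pos: [0.4237, 0.279, 0.1101]
tool_rot: [1.0, 0.002, 0.0, -0.0]
force: [-0.4, -0.3, -2.3]
finger_gap: 0.36
gripper_force: 50.0
tcp_pos: [0.424, 0.279, 0.1092]
force: [0.3, -0.7, 3.8]
```

```bash

python3 -m crank '0 0 0 0 0 0; 0 0 0 0 0 0; 0 0 0 0 0 0; 0 0 0 0 0 0; 0 0 0 0 0 0' 0.4 >/dev/null
python3 -m crank '0 0 -0.3 0 0 0; 0 0 -0.6 0 0 0; 0 0 -0.7 0 0 0; 0 0 -0.4 0 0 0; 0.2 0.5 0 0 0 0' >/dev/null
python3 -m crank '0.35 0.8 0 0 0 0; 0.4 0.9 0 0 0 0; 0.4 0.9 0 0 0 0; 0.4 0.9 0 0 0 0; 0.4 0.9 0 0 0 0' >/dev/null
python3 -m crank '0.4 0.9 0 0 0 0; 0.26 0.6 0 0 0 0; 0.1 0.28 0 0 0 0; 0 0 0 0 0 0; 0 0 0 0 0 0' 
python3 - <<'E'
from h import *
s=cam('top','t2.png'); P=s['P'].reshape(-1,3)
for x,y in((.424,.279),(.6218,-.04)):
    p=P[(np.hypot(P[:,0]-x,P[:,1]-y)<.03)&(P[:,2]>.137)&(P[:,2]<.155)]
    if len(p)>5:print(p.mean(0),cv2.minEnclosingCircle(p[:,:2].astype(np.float32)))
E
```

```text
t: 10.65
tcp_pos: [0.5401, 0.0131, 0.1891]
tool_rot: [1.0, 0.002, -0.001, -0.0]
force: [-0.1, 0.3, -0.2]
finger_gap: 0.706
gripper_force: 0.0
[0.42323116 0.27667485 0.14326393] ((0.4234768748283386, 0.2773320972919464), 0.016819559037685394)
```

```bash

python3 -m crank '0.01 0.09 0.2 0 0 0; 0 0 0.5 0 0 0; 0 0 0.5 0 0 0; 0 0 0.5 0 0 0; 0 0 0.26 0 0 0' 
python3 -m crank '0 0 0 0 0 0; 0 0 0 0 0 0; 0 0 0 0 0 0; 0 0 0 0 0 0; 0 0 0 0 0 0' -1 50 >/dev/null
python3 -m crank '0 0 0 0 0 0; 0 0 0 0 0 0; 0 0 0 0 0 0; 0 0 0 0 0 0; 0 0 0 0 0 0'
```

```text
t: 11.2
tcp_pos: [0.5398, 0.0096, 0.1086]
tool_rot: [1.0, 0.002, -0.002, -0.0]
force: [-0.5, 0.6, 0.7]
finger_gap: 0.698
gripper_force: 0.0
t: 12.2
tcp_pos: [0.5415, 0.0085, 0.1108]
tool_rot: [1.0, 0.002, 0.0, 0.0]
force: [-1.1, 0.3, 2.4]
finger_gap: 0.361
gripper_force: 49.5
```

```bash

python3 -m crank '0 0 -0.2 0 0 0; 0 0 -0.4 0 0 0; 0 0 -0.6 0 0 0; 0 0 -0.7 0 0 0; 0 0 -0.6 0 0 0' 
python3 -m crank '0 -0.2 -0.38 0 0 0; -0.1 -0.5 0 0 0 0; -0.12 -0.7 0 0 0 0; -0.12 -0.75 0 0 0 0; -0.12 -0.75 0 0 0 0' >/dev/null
python3 -m crank '-0.12 -0.75 0 0 0 0; -0.12 -0.75 0 0 0 0; -0.12 -0.75 0 0 0 0; -0.12 -0.7 0 0 0 0; -0.12 -0.5 0 0 0 0' >/dev/null
python3 -m crank '0 -0.33 0 0 0 0; 0 0 0.3 0 0 0; 0 0 0.6 0 0 0; 0 0 0.7 0 0 0; 0 0 0.5 0 0 0' >/dev/null
python3 -m crank '0 0 0.3 0 0 0; 0 0 0.15 0 0 0; 0 0 0.1 0 0 0; 0 0 0 0 0 0; 0 0 0 0 0 0'
```

```text
t: 12.7
tcp_pos: [0.5412, 0.0086, 0.2119]
tool_rot: [1.0, 0.002, 0.0, 0.0]
force: [0.0, 0.1, -1.5]
finger_gap: 0.36
gripper_force: 49.5
t: 14.7
tcp_pos: [0.4987, 0.2757, 0.1205]
tool_rot: [1.0, 0.002, 0.001, -0.0]
force: [-0.2, 0.1, -1.9]
finger_gap: 0.365
gripper_force: 49.7
```

```bash

python3 -m crank '0 0 0.1 0 0 0; 0 0 0.08 0 0 0; 0 0 0.03 0 0 0; 0 0 0 0 0 0; 0 0 0 0 0 0' | grep -E 'tcp|^force'
python3 -m crank '0 0 0.03 0 0 0; 0 0 0 0 0 0; 0 0 0 0 0 0; 0 0 0 0 0 0; 0 0 0 0 0 0'| grep -E 'tcp|^force'
python3 -m crank '0 0 0.03 0 0 0; 0 0 0 0 0 0; 0 0 0 0 0 0; 0 0 0 0 0 0; 0 0 0 0 0 0' | grep -E 'tcp|^force'
```

```text
tcp_pos: [0.4981, 0.2756, 0.1113]
force: [-0.4, -0.1, -1.4]
tcp_pos: [0.4981, 0.2756, 0.1102]
force: [-0.7, -1.1, -1.4]
tcp_pos: [0.4985, 0.2757, 0.1098]
force: [-1.1, -0.2, 5.6]
```

```bash

python3 -m crank '0 0 0 0 0 0; 0 0 0 0 0 0; 0 0 0 0 0 0; 0 0 0 0 0 0; 0 0 0 0 0 0' 0.4 >/dev/null
python3 -m crank '0 0 -0.3 0 0 0; 0 0 -0.6 0 0 0; 0 0 -0.7 0 0 0; 0 0 -0.4 0 0 0; 0.2 0.5 0 0 0 0' >/dev/null
python3 -m crank '0.35 0.9 0 0 0 0; 0.35 0.9 0 0 0 0; 0.35 0.9 0 0 0 0; 0.35 0.9 0 0 0 0; 0.35 0.9 0 0 0 0' >/dev/null
python3 -m crank '0.35 0.9 0 0 0 0; 0.35 0.9 0 0 0 0; 0.3 0.7 0 0 0 0; 0.14 0.35 0 0 0 0; 0 0 0 0 0 0' 
python3 - <<'E'
from h import *
s=cam('top'); P=s['P'].reshape(-1,3)
for x,y in((.424,.279),(.4985,.2757)):
    p=P[(np.hypot(P[:,0]-x,P[:,1]-y)<.03)&(P[:,2]>.137)&(P[:,2]<.155)]
    if len(p)>5:print(p.mean(0),cv2.minEnclosingCircle(p[:,:2].astype(np.float32)))
E
```

```text
t: 18.2
tcp_pos: [0.6235, -0.0397, 0.1894]
tool_rot: [1.0, 0.0, 0.001, 0.0]
force: [-0.6, 0.7, 0.8]
finger_gap: 0.701
gripper_force: 0.0
[0.42318805 0.27696831 0.14334015] ((0.4235730767250061, 0.27759772539138794), 0.01659025251865387)
[0.49773487 0.27378392 0.14333034] ((0.49796557426452637, 0.2740896940231323), 0.01630585826933384)
```

```bash

python3 -m crank '-0.02 -0.02 0.2 0 0 0; 0 0 0.5 0 0 0; 0 0 0.5 0 0 0; 0 0 0.5 0 0 0; 0 0 0.26 0 0 0'  >/dev/null
python3 -m crank '0 0 0 0 0 0; 0 0 0 0 0 0; 0 0 0 0 0 0; 0 0 0 0 0 0; 0 0 0 0 0 0' -1 50 >/dev/null
python3 -m crank '0 0 0 0 0 0; 0 0 0 0 0 0; 0 0 0 0 0 0; 0 0 0 0 0 0; 0 0 0 0 0 0'
python3 -m crank '0 0 -0.2 0 0 0; 0 0 -0.4 0 0 0; 0 0 -0.6 0 0 0; 0 0 -0.7 0 0 0; 0 0 -0.6 0 0 0' >/dev/null
python3 -m crank '0 0 -0.4 0 0 0; 0 0 -0.1 0 0 0; 0 0 0 0 0 0; 0 0 0 0 0 0; 0 0 0 0 0 0'
```

```text
t: 19.75
tcp_pos: [0.6221, -0.0373, 0.1108]
tool_rot: [1.0, 0.002, 0.0, 0.0]
force: [-1.2, -0.7, 0.4]
finger_gap: 0.363
gripper_force: 49.5
t: 20.75
tcp_pos: [0.621, -0.037, 0.229]
tool_rot: [1.0, 0.002, -0.001, -0.0]
force: [-0.4, -0.6, -1.6]
finger_gap: 0.36
gripper_force: 49.6
```

```bash

python3 -m crank '-0.06 -0.3 0 0 0 0; -0.1 -0.6 0 0 0 0; -0.12 -0.8 0 0 0 0; -0.12 -0.8 0 0 0 0; -0.12 -0.8 0 0 0 0' >/dev/null
python3 -m crank '-0.12 -0.8 0 0 0 0; -0.12 -0.8 0 0 0 0; -0.12 -0.8 0 0 0 0; -0.12 -0.8 0 0 0 0; -0.12 -0.6 0 0 0 0' >/dev/null
python3 -m crank '-0.1 -0.42 0 0 0 0; -0.12 -0.2 0 0 0 0; 0 0 0.3 0 0 0; 0 0 0.6 0 0 0; 0 0 0.7 0 0 0'
python3 -m crank '0 0 0.6 0 0 0; 0 0 0.3 0 0 0; 0 0 0.2 0 0 0; 0 0 0 0 0 0; 0 0 0 0 0 0'
```

```text
t: 22.25
tcp_pos: [0.5681, 0.2703, 0.1661]
tool_rot: [1.0, 0.001, 0.001, 0.0]
force: [0.2, -0.0, -0.7]
finger_gap: 0.365
gripper_force: 49.7
t: 22.75
tcp_pos: [0.5681, 0.2713, 0.1233]
tool_rot: [1.0, 0.001, 0.001, -0.0]
force: [-0.9, 0.5, -1.4]
finger_gap: 0.361
gripper_force: 49.7
```

```bash

python3 -m crank '0.05 0 0.1 0 0 0; 0.05 0 0.12 0 0 0; 0 0 0.08 0 0 0; 0 0 0 0 0 0; 0 0 0 0 0 0' | grep -E 'tcp|^force'
python3 -m crank '0 0 0.03 0 0 0; 0 0 0 0 0 0; 0 0 0 0 0 0; 0 0 0 0 0 0; 0 0 0 0 0 0'| grep -E 'tcp|^force'
python3 -m crank '0 0 0.03 0 0 0; 0 0 0 0 0 0; 0 0 0 0 0 0; 0 0 0 0 0 0; 0 0 0 0 0 0' | grep -E 'tcp|^force'
```

```text
tcp_pos: [0.5712, 0.2714, 0.1104]
force: [-0.5, -0.8, -1.3]
tcp_pos: [0.5716, 0.2715, 0.1098]
force: [-0.2, 0.2, 2.2]
tcp_pos: [0.5721, 0.2715, 0.1098]
force: [-2.5, -0.2, 10.1]
```

```bash

python3 -m crank '0 0 -0.02 0 0 0; 0 0 0 0 0 0; 0 0 0 0 0 0; 0 0 0 0 0 0; 0 0 0 0 0 0' 0.4 >/dev/null
python3 -m crank '0 0 -0.3 0 0 0; 0 0 -0.6 0 0 0; 0 0 -0.7 0 0 0; 0 0 -0.4 0 0 0; 0.04 0.4 0 0 0 0' >/dev/null
python3 -m crank '0.1 0.8 0 0 0 0; 0.1 0.9 0 0 0 0; 0.1 0.9 0 0 0 0; 0.1 0.9 0 0 0 0; 0.1 0.9 0 0 0 0' 0.6 >/dev/null
python3 -m crank '0.1 0.7 0 0 0 0; 0.1 0.5 0 0 0 0; 0.1 0.26 0 0 0 0; 0 0 0 0 0 0; 0 0 0 0 0 0' 
python3 - <<'E'
from h import *
for n in('top','scene'):
    s=cam(n,n+'3.png'); P=s['P'].reshape(-1,3)
    for x,y in((.424,.279),(.4985,.2757),(.572,.2715)):
        p=P[(np.hypot(P[:,0]-x,P[:,1]-y)<.03)&(P[:,2]>.137)&(P[:,2]<.155)]
        if len(p)>5:print(n,p.mean(0),cv2.minEnclosingCircle(p[:,:2].astype(np.float32)))
    p=P[(np.hypot(P[:,0]-.605,P[:,1]-.019)<.032)&(P[:,2]>.07)&(P[:,2]<.085)]
    if len(p)>5:print(n,'cup',p.mean(0),cv2.minEnclosingCircle(p[:,:2].astype(np.float32)))
E
```

```text
t: 26.25
tcp_pos: [0.6052, 0.0214, 0.1885]
tool_rot: [1.0, 0.002, -0.001, -0.0]
force: [-0.2, 0.8, 0.4]
finger_gap: 0.797
gripper_force: 0.0
top [0.50556867 0.28157506 0.14311306] ((0.5049494504928589, 0.280099481344223), 0.013629826717078686)
top [0.57154314 0.26749144 0.14334232] ((0.5725163817405701, 0.2683437466621399), 0.01702834665775299)
scene [0.42532309 0.27590473 0.14308608] ((0.42380791902542114, 0.27656978368759155), 0.01770484261214733)
scene [0.49939474 0.27303577 0.1429809 ] ((0.49824047088623047, 0.2745148539543152), 0.01714489422738552)
scene [0.57354338 0.26643853 0.14310335] ((0.5718123316764832, 0.2682184875011444), 0.016769401729106903)
scene cup [0.60542424 0.01847973 0.07690465] ((0.6045684814453125, 0.018687332049012184), 0.02455872669816017)
```

View pics/scene3.png

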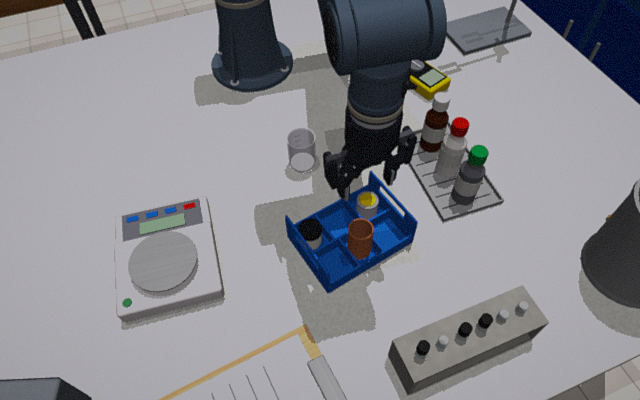

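```bash

python3 -m crank '0 0.01 0.3 0 0 0; 0 0 0.7 0 0 0; 0 0 0.8 0 0 0; 0 0 0.8 0 0 0; 0 0 0.6 0 0 0'  >/dev/null
python3 -m crank '0 0 0.3 0 0 0; 0 0 0.16 0 0 0; 0 0 0 0 0 0; 0 0 0 0 0 0; 0 0 0 0 0 0'
python3 -m crank '0 0 0 0 0 0; 0 0 0 0 0 0; 0 0 0 0 0 0; 0 0 0 0 0 0; 0 0 0 0 0 0' -1 30 >/dev/null
python3 -m crank '0 0 0 0 0 0; 0 0 0 0 0 0; 0 0 0 0 0 0; 0 0 0 0 0 0; 0 0 0 0 0 0'
python3 -m crank '0 0 -0.2 0 0 0; 0 0 -0.4 0 0 0; 0 0 -0.6 0 0 0; 0 0 -0.7 0 0 0; 0 0 -0.6 0 0 0' >/dev/null
python3 -m crank '0 0 -0.4 0 0 0; 0 0 -0.1 0 0 0; 0 0 0 0 0 0; 0 0 0 0 0 0; 0 0 0 0 0 0'
```

```text
t: 27.35
tcp_pos: [0.6067, 0.0207, 0.0438]
tool_rot: [1.0, 0.002, 0.001, 0.0]
force: [-0.1, -0.1, -0.7]
finger_gap: 0.799
gripper_force: 0.0
t: 28.35
tcp_pos: [0.6064, 0.0206, 0.0436]
tool_rot: [1.0, 0.002, 0.001, 0.0]
force: [-0.9, -0.1, 6.2]
finger_gap: 0.538
gripper_force: 30.5
t: 29.35
tcp_pos: [0.6048, 0.0209, 0.1611]
tool_rot: [1.0, 0.002, -0.001, -0.0]
force: [0.1, -0.6, -0.8]
finger_gap: 0.539
gripper_force: 30.9
```

```bash

python3 -m crank '-0.08 0.3 0 0 0 0; -0.16 0.6 0 0 0 0; -0.2 0.8 0 0 0 0; -0.2 0.8 0 0 0 0; -0.2 0.8 0 0 0 0' >/dev/null
python3 -m crank '-0.2 0.8 0 0 0 0; -0.2 0.8 0 0 0 0; -0.2 0.8 0 0 0 0; -0.2 0.8 0 0 0 0; -0.2 0.8 0 0 0 0' >/dev/null
python3 -m crank '-0.16 0.65 0 0 0 0; -0.1 0.4 0 0 0 0; -0.04 0.19 0 0 0 0; 0 0 0 0 0 0; 0 0 0 0 0 0'
python3 -m crank '0 0 0.2 0 0 0; 0 0 0.5 0 0 0; 0 0 0.4 0 0 0; 0 0 0.15 0 0 0; 0 0 0 0 0 0'
```

```text
t: 30.85
tcp_pos: [0.5212, -0.32, 0.1622]
tool_rot: [1.0, 0.002, -0.0, -0.001]
force: [-0.2, 1.0, -0.0]
finger_gap: 0.537
gripper_force: 30.9
t: 31.35
tcp_pos: [0.5208, -0.3197, 0.1113]
tool_rot: [1.0, 0.002, -0.001, -0.001]
force: [-0.8, -0.2, -0.2]
finger_gap: 0.537
gripper_force: 30.9
```

```bash

python3 -m crank '-0.03 0.03 0.1 0 0 0; 0 0 0.06 0 0 0; 0 0 0 0 0 0; 0 0 0 0 0 0; 0 0 0 0 0 0' | grep -E 'tcp|^force'
python3 -m crank '0 0 0.03 0 0 0; 0 0 0 0 0 0; 0 0 0 0 0 0; 0 0 0 0 0 0; 0 0 0 0 0 0'| grep -E 'tcp|^force'
python3 -m crank '0 0 0.03 0 0 0; 0 0 0 0 0 0; 0 0 0 0 0 0; 0 0 0 0 0 0; 0 0 0 0 0 0' | grep -E 'tcp|^force'
```

```text
tcp_pos: [0.5202, -0.3225, 0.1065]
force: [-0.1, -0.8, -0.7]
tcp_pos: [0.52, -0.3223, 0.1049]
force: [-0.8, 0.4, 0.2]
tcp_pos: [0.5201, -0.3224, 0.1037]
force: [0.5, -0.3, -1.7]
```

```bash

python3 -m crank '0 0 0.02 0 0 0; 0 0 0 0 0 0; 0 0 0 0 0 0; 0 0 0 0 0 0; 0 0 0 0 0 0' | grep -E 'tcp|^force'
python3 -m crank '0 0 0.02 0 0 0; 0 0 0 0 0 0; 0 0 0 0 0 0; 0 0 0 0 0 0; 0 0 0 0 0 0'| grep -E 'tcp|^force'
```

```text
tcp_pos: [0.52, -0.3223, 0.1029]
force: [-1.0, 0.1, -1.2]
tcp_pos: [0.5201, -0.3223, 0.1021]
force: [0.1, 0.5, -1.1]
```

```bash

python3 -m crank '0 0 0.02 0 0 0; 0 0 0 0 0 0; 0 0 0 0 0 0; 0 0 0 0 0 0; 0 0 0 0 0 0' | grep -E 'tcp|^force'
python3 -m crank '0 0 0.02 0 0 0; 0 0 0 0 0 0; 0 0 0 0 0 0; 0 0 0 0 0 0; 0 0 0 0 0 0'| grep -E 'tcp|^force'
```

```text
tcp_pos: [0.5202, -0.3225, 0.1017]
force: [-0.0, 0.3, 3.5]
tcp_pos: [0.5202, -0.3225, 0.1016]
force: [-0.0, 1.6, 7.8]
```

```bash

python3 -m crank '0 0 -0.02 0 0 0; 0 0 0 0 0 0; 0 0 0 0 0 0; 0 0 0 0 0 0; 0 0 0 0 0 0' 0.6 >/dev/null
python3 -m crank '0 0 -0.3 0 0 0; 0 0 -0.7 0 0 0; 0 0 -0.8 0 0 0; 0 0 -0.6 0 0 0; 0 -0.4 -0.1 0 0 0' >/dev/null
python3 -m crank '0.06 -0.8 0 0 0 0; 0.1 -1 0 0 0 0; 0.1 -1 0 0 0 0; 0.1 -1 0 0 0 0; 0.1 -1 0 0 0 0' 0.4 >/dev/null
python3 -m crank '0.1 -1 0 0 0 0; 0.1 -1 0 0 0 0; 0.1 -1 0 0 0 0; 0.1 -1 0 0 0 0; 0.1 -1 0 0 0 0' >/dev/null
python3 -m crank '0.1 -1 0 0 0 0; 0.1 -1 0 0 0 0; 0.1 -0.8 0 0 0 0; 0.1 -0.6 0 0 0 0; 0.04 -0.25 0 0 0 0' >/dev/null
python3 -m crank '0 0 0 0 0 0; 0 0 0 0 0 0; 0 0 0 0 0 0; 0 0 0 0 0 0; 0 0 0 0 0 0'
python3 - <<'E'
from h import *
for n in('top','scene'):
    s=cam(n,n+'4.png'); P=s['P'].reshape(-1,3)
    p=P[(np.hypot(P[:,0]-.518,P[:,1]+.322)<.05)&(P[:,2]>.12)&(P[:,2]<.16)]
    if len(p)>5:print(n,'cup',np.percentile(p[:,2],90),cv2.minEnclosingCircle(p[p[:,2]>.131][:,:2].astype(np.float32)))
im=cv2.imread('pics/scene4.png'); cv2.imwrite('pics/c4.png',cv2.resize(im[70:330,90:520],(800,484)))
E
```

```text
t: 37.85
tcp_pos: [0.5743, 0.2308, 0.2014]
tool_rot: [1.0, 0.001, -0.0, 0.0]
force: [0.4, -0.5, 0.5]
finger_gap: 0.703
gripper_force: 0.0
top cup 0.13877137006548002 ((0.5176076889038086, -0.32340654730796814), 0.023691482841968536)
scene cup 0.13771784722819835 ((0.518825888633728, -0.32265615463256836), 0.02412974275648594)
```

View pics/c4.png

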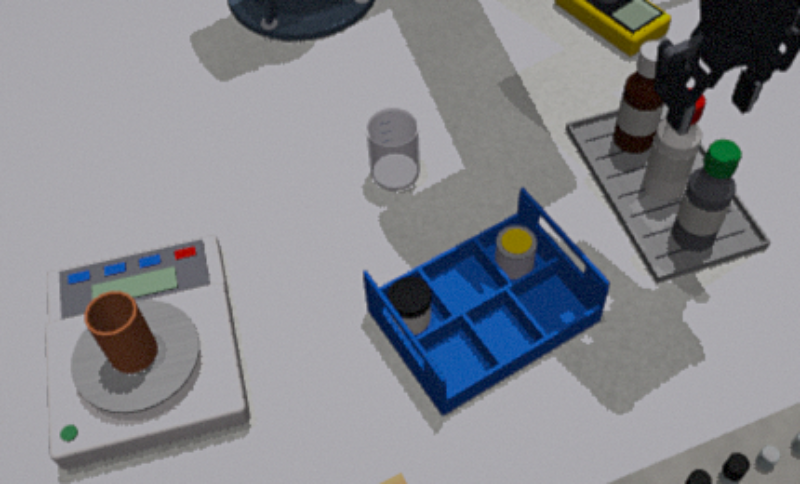

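The cup stands in the middle of the pan (crop 120,330) and the carrier cells are empty. Now the bottles go back, green first.

```bash

python3 -m crank '-0.05 -0.3 0 0 0 0; 0 -0.4 0 0 0 0; 0 -0.3 0 0 0 0; 0 0 0.3 0 0 0; 0 0 0.6 0 0 0' >/dev/null
python3 -m crank '0 0 0.6 0 0 0; 0 0 0.5 0 0 0; 0 0 0.28 0 0 0; 0 0 0 0 0 0; 0 0 0 0 0 0'
python3 -m crank '0 0 0 0 0 0; 0 0 0 0 0 0; 0 0 0 0 0 0; 0 0 0 0 0 0; 0 0 0 0 0 0' -1 50 >/dev/null
python3 -m crank '0 0 0 0 0 0; 0 0 0 0 0 0; 0 0 0 0 0 0; 0 0 0 0 0 0; 0 0 0 0 0 0'
python3 -m crank '0 0 -0.2 0 0 0; 0 0 -0.4 0 0 0; 0 0 -0.6 0 0 0; 0 0 -0.7 0 0 0; 0 0 -0.6 0 0 0' >/dev/null
python3 -m crank '0 0 -0.4 0 0 0; 0 0 -0.1 0 0 0; 0 0 0 0 0 0; 0 0 0 0 0 0; 0 0 0 0 0 0'
```

```text
t: 38.95
tcp_pos: [0.5724, 0.272, 0.1102]
tool_rot: [1.0, 0.002, 0.0, -0.0]
force: [0.2, -0.0, -0.2]
finger_gap: 0.695
gripper_force: 0.0
t: 39.95
tcp_pos: [0.573, 0.2717, 0.1115]
tool_rot: [1.0, 0.002, 0.001, -0.0]
force: [-0.7, -1.6, 7.1]
finger_gap: 0.365
gripper_force: 49.6
t: 40.95
tcp_pos: [0.5712, 0.2716, 0.2286]
tool_rot: [1.0, 0.002, -0.001, 0.0]
force: [-0.0, 0.1, -1.3]
finger_gap: 0.361
gripper_force: 49.7
```

```bash

python3 -m crank '0.06 0.3 0 0 0 0; 0.1 0.6 0 0 0 0; 0.13 0.8 0 0 0 0; 0.13 0.8 0 0 0 0; 0.13 0.8 0 0 0 0' >/dev/null
python3 -m crank '0.13 0.8 0 0 0 0; 0.13 0.8 0 0 0 0; 0.13 0.8 0 0 0 0; 0.13 0.8 0 0 0 0; 0.1 0.6 0 0 0 0' >/dev/null
python3 -m crank '0.1 0.44 0 0 0 0; 0 0.2 0 0 0 0; 0 0 0 0 0 0; 0 0 0 0 0 0; 0 0 0 0 0 0'
```

```text
t: 42.45
tcp_pos: [0.6235, -0.0363, 0.23]
tool_rot: [1.0, 0.002, -0.0, -0.0]
force: [-0.0, -0.8, -1.7]
finger_gap: 0.356
gripper_force: 49.7
```

```bash

python3 -m crank '-0.04 0.04 0.3 0 0 0; 0 0 0.6 0 0 0; 0 0 0.7 0 0 0; 0 0 0.6 0 0 0; 0 0 0.3 0 0 0' >/dev/null
python3 -m crank '0 0 0.2 0 0 0; 0 0 0.05 0 0 0; 0 0 0 0 0 0; 0 0 0 0 0 0; 0 0 0 0 0 0'
python3 -m crank '0 0 0.05 0 0 0; 0 0 0.05 0 0 0; 0 0 0 0 0 0; 0 0 0 0 0 0; 0 0 0 0 0 0'| grep -E 'tcp|^force'
python3 -m crank '0 0 0.03 0 0 0; 0 0 0 0 0 0; 0 0 0 0 0 0; 0 0 0 0 0 0; 0 0 0 0 0 0'| grep -E 'tcp|^force'
```

```text
t: 43.45
tcp_pos: [0.623, -0.0394, 0.1212]
tool_rot: [1.0, 0.002, 0.001, 0.0]
force: [-0.4, -0.5, -1.5]
finger_gap: 0.363
gripper_force: 49.7
tcp_pos: [0.6223, -0.0392, 0.1161]
force: [0.8, 0.1, -0.7]
tcp_pos: [0.6223, -0.0392, 0.1149]
force: [0.3, -0.1, -0.9]
```

```bash

python3 -m crank '0 0 0.03 0 0 0; 0 0 0 0 0 0; 0 0 0.02 0 0 0; 0 0 0 0 0 0; 0 0 0 0 0 0'| grep -E 'tcp|^force'
python3 -m crank '0 0 0.02 0 0 0; 0 0 0 0 0 0; 0 0 0 0 0 0; 0 0 0 0 0 0; 0 0 0 0 0 0'| grep -E 'tcp|^force'
```

```text
tcp_pos: [0.6223, -0.0392, 0.1129]
force: [1.1, -0.1, -1.1]
tcp_pos: [0.6226, -0.0393, 0.1125]
force: [-0.8, 0.3, 2.8]
```

```bash

python3 -m crank '0 0 0 0 0 0; 0 0 0 0 0 0; 0 0 0 0 0 0; 0 0 0 0 0 0; 0 0 0 0 0 0' 0.4 >/dev/null
python3 -m crank '0 0 -0.3 0 0 0; 0 0 -0.6 0 0 0; 0 0 -0.7 0 0 0; 0 0 -0.4 0 0 0; -0.2 -0.5 0 0 0 0' >/dev/null
python3 -m crank '-0.35 -0.9 0 0 0 0; -0.35 -0.9 0 0 0 0; -0.35 -0.9 0 0 0 0; -0.35 -0.9 0 0 0 0; -0.35 -0.9 0 0 0 0' >/dev/null
python3 -m crank '-0.35 -0.9 0 0 0 0; -0.35 -0.9 0 0 0 0; -0.3 -0.7 0 0 0 0; -0.15 -0.37 0 0 0 0; 0 0 0 0 0 0' 
python3 - <<'E'
from h import *
for n in('top','scene'):
    s=cam(n); P=s['P'].reshape(-1,3)
    p=P[(np.hypot(P[:,0]-.622,P[:,1]+.04)<.03)&(P[:,2]>.137)&(P[:,2]<.155)]
    if len(p)>5:print(n,p.mean(0),cv2.minEnclosingCircle(p[:,:2].astype(np.float32)))
E
```

```text
t: 47.45
tcp_pos: [0.4954, 0.277, 0.1919]
tool_rot: [1.0, 0.004, -0.001, 0.0]
force: [0.1, 0.5, -0.0]
finger_gap: 0.698
gripper_force: 0.0
top [ 0.6201846  -0.04213439  0.14443506] ((0.6210367679595947, -0.04224385321140289), 0.01660311594605446)
scene [ 0.62357482 -0.04324397  0.14401073] ((0.622098445892334, -0.04264652729034424), 0.016859252005815506)
```

```bash

python3 -m crank '0.07 0.03 0.2 0 0 0; 0 0 0.5 0 0 0; 0 0 0.6 0 0 0; 0 0 0.5 0 0 0; 0 0 0.22 0 0 0' >/dev/null
python3 -m crank '0 0 0 0 0 0; 0 0 0 0 0 0; 0 0 0 0 0 0; 0 0 0 0 0 0; 0 0 0 0 0 0' -1 50 >/dev/null
python3 -m crank '0 0 0 0 0 0; 0 0 0 0 0 0; 0 0 0 0 0 0; 0 0 0 0 0 0; 0 0 0 0 0 0'
python3 -m crank '0 0 -0.2 0 0 0; 0 0 -0.4 0 0 0; 0 0 -0.6 0 0 0; 0 0 -0.7 0 0 0; 0 0 -0.6 0 0 0' >/dev/null
python3 -m crank '0 0 -0.4 0 0 0; 0 0 -0.1 0 0 0; 0 0 0 0 0 0; 0 0 0 0 0 0; 0 0 0 0 0 0'
```

```text
t: 49.05
tcp_pos: [0.5003, 0.2741, 0.1116]
tool_rot: [1.0, 0.002, 0.0, -0.0]
force: [-0.5, -0.2, 2.8]
finger_gap: 0.36
gripper_force: 49.5
t: 50.05
tcp_pos: [0.4993, 0.2737, 0.23]
tool_rot: [1.0, 0.002, -0.001, 0.0]
force: [-0.1, -0.1, -2.4]
finger_gap: 0.362
gripper_force: 49.6
```

```bash

python3 -m crank '0.05 0.3 0 0 0 0; 0.1 0.6 0 0 0 0; 0.13 0.8 0 0 0 0; 0.13 0.8 0 0 0 0; 0.13 0.8 0 0 0 0' >/dev/null
python3 -m crank '0.13 0.8 0 0 0 0; 0.13 0.8 0 0 0 0; 0.13 0.8 0 0 0 0; 0.1 0.6 0 0 0 0; 0.04 0.3 0 0 0 0' >/dev/null
python3 -m crank '0 0.03 0 0 0 0; 0 0 0.3 0 0 0; 0 0 0.6 0 0 0; 0 0 0.5 0 0 0; 0 0 0 0 0 0'
```

```text
t: 51.55
tcp_pos: [0.5406, 0.0109, 0.172]
tool_rot: [1.0, 0.003, -0.004, -0.001]
force: [-0.8, 0.2, -1.0]
finger_gap: 0.36
gripper_force: 49.8
```

```bash

python3 -m crank '0.02 0.04 0.3 0 0 0; 0 0 0.5 0 0 0; 0 0 0.35 0 0 0; 0 0 0.15 0 0 0; 0 0 0 0 0 0'| grep -E 'tcp|^force'
python3 -m crank '0 0 0.05 0 0 0; 0 0 0.03 0 0 0; 0 0 0 0 0 0; 0 0 0 0 0 0; 0 0 0 0 0 0'| grep -E 'tcp|^force'
python3 -m crank '0 0 0.03 0 0 0; 0 0 0 0 0 0; 0 0 0 0 0 0; 0 0 0 0 0 0; 0 0 0 0 0 0'| grep -E 'tcp|^force'
```

```text
tcp_pos: [0.5444, 0.0077, 0.1228]
force: [0.7, 0.6, -1.8]
tcp_pos: [0.5447, 0.0073, 0.1204]
force: [0.2, 0.6, -2.0]
tcp_pos: [0.5446, 0.0073, 0.1189]
force: [0.0, -0.3, -1.7]
```

```bash

python3 -m crank '-0.06 -0.03 0.05 0 0 0; 0 0 0.04 0 0 0; 0 0 0 0 0 0; 0 0 0 0 0 0; 0 0 0 0 0 0'| grep -E 'tcp|^force'
python3 -m crank '0 0 0.03 0 0 0; 0 0 0 0 0 0; 0 0 0.03 0 0 0; 0 0 0 0 0 0; 0 0 0 0 0 0'| grep -E 'tcp|^force'
```

```text
tcp_pos: [0.5423, 0.0085, 0.1153]
force: [-0.1, -0.4, -0.9]
tcp_pos: [0.5421, 0.0085, 0.1129]
force: [0.6, -0.2, -1.5]
```

```bash

python3 -m crank '0 0 0.02 0 0 0; 0 0 0 0 0 0; 0 0 0 0 0 0; 0 0 0 0 0 0; 0 0 0 0 0 0'| grep -E 'tcp|^force'
```

```text
tcp_pos: [0.5425, 0.0086, 0.1126]
force: [-0.4, 0.9, 5.3]
```

```bash

python3 -m crank '0 0 0 0 0 0; 0 0 0 0 0 0; 0 0 0 0 0 0; 0 0 0 0 0 0; 0 0 0 0 0 0' 0.4 >/dev/null
python3 -m crank '0 0 -0.3 0 0 0; 0 0 -0.6 0 0 0; 0 0 -0.7 0 0 0; 0 0 -0.4 0 0 0; -0.2 -0.5 0 0 0 0' >/dev/null
python3 -m crank '-0.35 -0.8 0 0 0 0; -0.4 -0.9 0 0 0 0; -0.4 -0.9 0 0 0 0; -0.4 -0.9 0 0 0 0; -0.4 -0.9 0 0 0 0' >/dev/null
python3 -m crank '-0.4 -0.9 0 0 0 0; -0.26 -0.6 0 0 0 0; -0.15 -0.36 0 0 0 0; 0 0 0 0 0 0; 0 0 0 0 0 0' 
python3 - <<'E'
from h import *
for n in('top','scene'):
    s=cam(n); P=s['P'].reshape(-1,3)
    p=P[(np.hypot(P[:,0]-.541,P[:,1]-.008)<.03)&(P[:,2]>.137)&(P[:,2]<.155)]
    if len(p)>5:print(n,p.mean(0),cv2.minEnclosingCircle(p[:,:2].astype(np.float32)))
E
```

```text
t: 56.55
tcp_pos: [0.4231, 0.2785, 0.1927]
tool_rot: [1.0, 0.002, 0.001, 0.0]
force: [0.1, 0.8, 0.3]
finger_gap: 0.701
gripper_force: 0.0
top [0.53857754 0.01005554 0.14450615] ((0.5390210151672363, 0.009970306418836117), 0.016670336946845055)
scene [0.54185471 0.00862512 0.1440325 ] ((0.5401128530502319, 0.009775918908417225), 0.01671004854142666)
```

```bash

python3 -m crank '0.02 0 0.2 0 0 0; 0 0 0.5 0 0 0; 0 0 0.6 0 0 0; 0 0 0.5 0 0 0; 0 0 0.25 0 0 0' >/dev/null
python3 -m crank '0 0 0 0 0 0; 0 0 0 0 0 0; 0 0 0 0 0 0; 0 0 0 0 0 0; 0 0 0 0 0 0' -1 50 >/dev/null
python3 -m crank '0 0 0 0 0 0; 0 0 0 0 0 0; 0 0 0 0 0 0; 0 0 0 0 0 0; 0 0 0 0 0 0'
python3 -m crank '0 0 -0.2 0 0 0; 0 0 -0.4 0 0 0; 0 0 -0.6 0 0 0; 0 0 -0.7 0 0 0; 0 0 -0.6 0 0 0' >/dev/null
python3 -m crank '0 0 -0.4 0 0 0; 0 0 -0.1 0 0 0; 0 0 0 0 0 0; 0 0 0 0 0 0; 0 0 0 0 0 0'
```

```text
t: 58.15
tcp_pos: [0.4238, 0.2786, 0.1104]
tool_rot: [1.0, 0.002, 0.0, -0.0]
force: [0.2, 0.2, 1.5]
finger_gap: 0.36
gripper_force: 49.7
t: 59.15
tcp_pos: [0.4229, 0.2782, 0.2289]
tool_rot: [1.0, 0.002, -0.001, 0.0]
force: [0.0, -0.2, -2.8]
finger_gap: 0.358
gripper_force: 49.7
```

```bash

python3 -m crank '0.2 0.25 0 0 0 0; 0.4 0.45 0 0 0 0; 0.55 0.6 0 0 0 0; 0.55 0.6 0 0 0 0; 0.55 0.6 0 0 0 0' >/dev/null
python3 -m crank '0.55 0.6 0 0 0 0; 0.55 0.6 0 0 0 0; 0.5 0.6 0 0 0 0; 0.38 0.4 0 0 0 0; 0.2 0.24 0 0 0 0' >/dev/null
python3 -m crank '0 0 0 0 0 0; 0 0 0.3 0 0 0; 0 0 0.6 0 0 0; 0 0 0.5 0 0 0; 0 0 0 0 0 0' >/dev/null
python3 -m crank '0 0 0.4 0 0 0; 0 0 0.5 0 0 0; 0 0 0.3 0 0 0; 0 0 0 0 0 0; 0 0 0 0 0 0'
```

```text
t: 61.15
tcp_pos: [0.6017, 0.0819, 0.1266]
tool_rot: [1.0, 0.002, 0.0, -0.0]
force: [0.0, -0.9, -2.8]
finger_gap: 0.364
gripper_force: 49.9
```

```bash

python3 -m crank '-0.03 0.03 0.15 0 0 0; 0 0 0.1 0 0 0; 0 0 0 0 0 0; 0 0 0 0 0 0; 0 0 0 0 0 0'| grep -E 'tcp|^force'
python3 -m crank '0 0 0.04 0 0 0; 0 0 0.03 0 0 0; 0 0 0 0 0 0; 0 0 0 0 0 0; 0 0 0 0 0 0'| grep -E 'tcp|^force'
```

```text
tcp_pos: [0.6006, 0.0803, 0.1163]
force: [-0.2, -0.1, -2.6]
tcp_pos: [0.6004, 0.0803, 0.1133]
force: [-0.7, -0.0, -2.3]
```

```bash

python3 -m crank '0 0 0.02 0 0 0; 0 0 0 0 0 0; 0 0 0 0 0 0; 0 0 0 0 0 0; 0 0 0 0 0 0'| grep -E 'tcp|^force'
python3 -m crank '0 0 0.02 0 0 0; 0 0 0 0 0 0; 0 0 0 0 0 0; 0 0 0 0 0 0; 0 0 0 0 0 0'| grep -E 'tcp|^force'
```

```text
tcp_pos: [0.6004, 0.0803, 0.1125]
force: [-0.5, -0.7, -3.1]
tcp_pos: [0.6003, 0.0803, 0.1117]
force: [-0.8, 0.0, -2.1]
```

```bash

python3 -m crank '0 0 0.02 0 0 0; 0 0 0 0 0 0; 0 0 0 0 0 0; 0 0 0 0 0 0; 0 0 0 0 0 0'| grep -E 'tcp|^force'
python3 -m crank '0 0 0.02 0 0 0; 0 0 0 0 0 0; 0 0 0 0 0 0; 0 0 0 0 0 0; 0 0 0 0 0 0'| grep -E 'tcp|^force'
```

```text
tcp_pos: [0.6006, 0.0804, 0.1114]
force: [-1.3, 0.5, 3.5]
tcp_pos: [0.6008, 0.0804, 0.1114]
force: [-1.7, 0.6, 7.5]
```

Contact. I'll release, retreat toward the tray side and check.

```bash

python3 -m crank '0 0 -0.02 0 0 0; 0 0 0 0 0 0; 0 0 0 0 0 0; 0 0 0 0 0 0; 0 0 0 0 0 0' 0.4 >/dev/null
python3 -m crank '0 0 -0.3 0 0 0; 0 0 -0.6 0 0 0; 0 0 -0.8 0 0 0; 0 0 -0.8 0 0 0; 0 0 -0.3 0 0 0' >/dev/null
python3 -m crank '-0.2 -0.5 0 0 0 0; -0.3 -0.9 0 0 0 0; -0.3 -0.9 0 0 0 0; -0.3 -0.9 0 0 0 0; -0.3 -0.9 0 0 0 0' >/dev/null
python3 -m crank '-0.3 -0.9 0 0 0 0; -0.2 -0.5 0 0 0 0; 0 0 0 0 0 0; 0 0 0 0 0 0; 0 0 0 0 0 0'
python3 - <<'E'
from h import *
for n in('top','scene'):
    s=cam(n,n+'5.png'); P=s['P'].reshape(-1,3)
    for x,y in((.599,.08),(.541,.008),(.621,-.042)):
        p=P[(np.hypot(P[:,0]-x,P[:,1]-y)<.03)&(P[:,2]>.137)&(P[:,2]<.155)]
        if len(p)>5:print(n,p.mean(0),cv2.minEnclosingCircle(p[:,:2].astype(np.float32)))
im=cv2.imread('pics/scene5.png'); cv2.imwrite('pics/c5.png',cv2.resize(im[70:330,90:520],(800,484)))
E
```

```text
t: 66.15
tcp_pos: [0.5239, 0.2991, 0.2227]
tool_rot: [1.0, 0.001, -0.0, 0.0]
force: [0.2, -0.1, -0.7]
finger_gap: 0.699
gripper_force: 0.0
top [0.59873535 0.0796255  0.14433991] ((0.598994255065918, 0.07990435510873795), 0.01626032404601574)
top [0.53855713 0.01006694 0.14453384] ((0.5392310619354248, 0.01010076329112053), 0.01676773652434349)
top [ 0.62036868 -0.04222369  0.14445107] ((0.621249794960022, -0.0425434336066246), 0.01641199178993702)
scene [0.6019511  0.07844636 0.14371246] ((0.6002094745635986, 0.07975061237812042), 0.016693638637661934)
scene [0.54154173 0.00888045 0.14393367] ((0.5405825972557068, 0.009650238789618015), 0.016987232491374016)
scene [ 0.62345934 -0.04310602  0.14406216] ((0.6217053532600403, -0.04241308197379112), 0.016922103241086006)
```

View pics/c5.png

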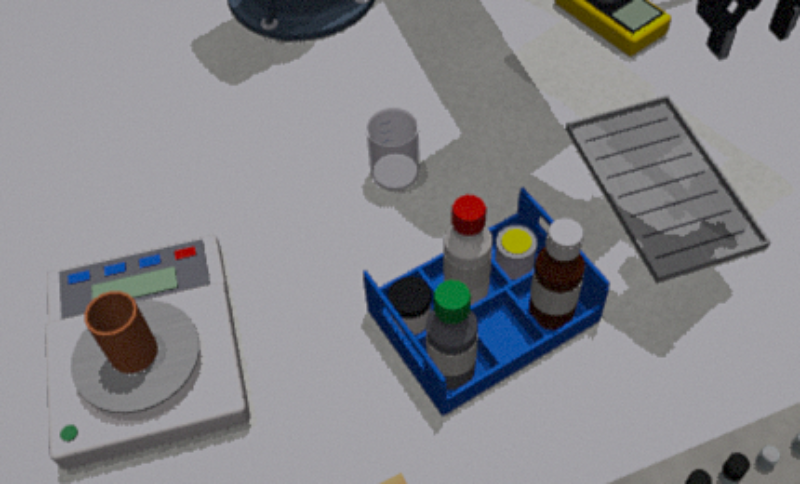

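All three bottles stand upright in their own cells (red 468,215; green 452,300; brown 565,240). The cup is on the pan (120,330), and the jar, tin and beaker haven't moved.

```bash
python3 -c "
from station import manip
print(manip.sign_off())"
```

```text
the job is handed in; nothing more can be done
None
```

The job is done and handed in at about 66 s: the copper cup stands in the middle of the balance pan, all three bottles are upright in the cells they came from, and the jar, tin and beaker were left where they were.

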